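Post a used ink cartridge through the flap of the collection box

ROBOT

A 6-joint arm with a two-finger parallel gripper is mounted at the origin on the work surface. World frame = base frame: x ahead of the robot, y to its left, z up, the work surface at z = 0. Lengths are in m, angles in rad, forces in N, time in s.
With the tool pointing down it reaches from about 0.35 to 0.975 m from the base axis. Payload 4.9 kg.
Tool frame: the origin (TCP) lies at the very end of the fingers, on their centre line; the grasp point (between the pads) lies 19 mm behind it; z points along the fingers, y is the line along which they close (so a half turn about z gives the same grasp; the last joint's range is limited). The gripper opens to 85 mm and grips with 20 to 120 N. Pads are 22 mm wide; open, the fingers measure 114 mm over their backs; the gripper's body (76 mm by 85 mm) begins 54 mm behind the grasp point. The pads swing forward as they close: fully open they stand 13 mm farther back than shut.
Start: joints at [-1.367, 0.053, 1.613, -0, 1.476, -0.119], TCP at [0.198, -0.593, 0.231] pointing down, gripper open.
Joint ranges: [-3.01, 3.01], [-1.01, 2.22], [0.06, 2.58], [-1.02, 4.17], [0.09, 2.62], [-3.14, 3.14]. Speed limits (rad/s): [2.57, 2.57, 3.14, 3.14, 3.14, 3.14].

INTERFACE

Orientations are given as a unit quaternion [w, x, y, z].
In Python, from plant import state, optics, ticket, nets gives the robot as it stands. The module is installed in compiled form; this text tells all that it offers.
- The arm moves only by the shell command python3 -m inch 'ROWS' [OPENING]. ROWS is JSON, a list of rows, each an object of numbers: "dx", "dy", "dz": the shift along the tool's x, y, z as a fraction of full scale; "rx", "ry", "rz": the turn, a rotation vector about the tool's x, y, z as a fraction of full scale. In form: [{"dx": .., "dy": .., "dz": .., "rx": .., "ry": .., "rz": ..}, ...]. A call has 1 to 5 rows; each row is the pose to reach, as a shift and turn from the pose commanded when the call began, along the tool's axes at that moment; what a row does not reach only later rows make up. Full scale, the value 1, is 0.8 m for a shift and 1.5 rad for a turn. A row lasts 1/10 s, in which the tool goes at most 50 mm and 8.59 degrees, less where a joint would pass 70% of its speed; a pose out of reach is approached as far as the arm can. A call with a number of a shift or a turn outside -1 to 1 is refused whole. A call with a gripper value outside its range is refused whole. OPENING is the opening, from -1 (shut) to 1 (fully open), set as the call begins (- or left out, the last holds). The fingers move at their own pace and stop on an object; the grip force is fixed at half the most. Time passes only in rows, so rows that repeat a pose let the fingers close. It gives the time, the measured TCP pose, the force, the opening and the grip force at its end, in the units of the state.
- state(): the state, without advancing time (a new reading comes with each control period).
- optics.grab_frame(name): name is "scene" or "top" or "wrist"; returns the picture (384x512x3 uint8, red, green, blue); there is no depth.
- optics.camera_info(name): a dict with "fx", "fy", "cx", "cy" (pixels), "R" (3x3) and "t" (3): a world point X has camera coordinates R X + t. Camera axes: x right, y down, z forward; pixel columns grow to the right and rows downward; lengths in m; the calibration is good to about 2 mm. A picture is of the moment at which its call begins: read the wrist's pose just before it. camera_info takes no time and is no camera call; for the wrist camera it gives the pose at the moment of the call.
- ticket.job_done(): hands the job in; it is judged then, once.
Trained networks look in the newest picture that a camera, given by its name, has taken for a name from the list of things; names that differ only in an ending like _2 or _b are one class to them, and where a whole thing is asked for, a point or a joint stands for the part that bears it (a point fixed in the world has none). Each returns a list of dicts, best first, with "confidence" (0 to 1); they miss things now and then, are a little off and sometimes report something else, mostly with a low value. They report only what shows in the picture. A call takes as long as a camera call. They do not tell look-alikes from the thing itself.
- nets.boxes_of(camera, name): "bbox" ([centre column, centre row, width, height] in pixels, round what is visible of it).
- nets.outline_of(camera, name): "pixels" (384x512 bool, what is visible of it) and "bbox" ([centre column, centre row, width, height] in pixels, round what is visible of it).
The state is a dict: "time": time; "joint_pos": joint angles; "joint_vel": joint speeds; "joint_efforts": joint torques, N m; "tool_pos": TCP position; "tool_rot": TCP orientation; "contact_force": force on the tool from outside, world axes, zero at the start; "ft_torque": the same for the moment, N m; "gripper_width": opening from 0.0 (shut) to 1.0 (fully open); "grasp_force": force on a finger pad.
Only numpy, scipy, OpenCV 4.12 (cv2) and the standard library are available. Lean on these libraries where they do the work, as an engineer would, in place of code of your own. Each camera call takes 0.05 s, during which the arm holds its last target. There are 200 camera calls.

TASK

Post the used black ink cartridge lying on the ledge into the grey collection box: push the blue self-closing flap open with one finger and keep it open while the other finger pushes the cartridge off the ledge and through the opening, until it has dropped inside; then draw back so that the flap swings shut. Only push the cartridge, gently: do not pinch it or lift it. Leave the fresh cartridge, the stapler and the pen cup where they stand.

Things in the scene. Friction and masses are not known exactly. Their poses are not given: they have to be found in the camera images.
- bin: Grey collection box, fixed on the desk, mm: 230 long x 126 wide x 180 high (nothing on it is higher). Origin: on the desk, below the middle of the ledge's edge, where ledge and opening meet. x axis: posting direction, level, from ledge into box; z up. x -100 to 0: solid block with a flat white ledge on top at z 130. x 0 to 130: hollow bin under the blue flap.
- ledge_edge (a point): Middle of the ledge's edge, on its top: x 0, y 0, z 130 in the box's frame. The flap's free edge lies 3 mm beyond. The ledge has side lips at y +-60 mm, 6 mm thick, 5 high, none at its front end. Hollow part: 114 wide inside, walls 6, floor at z 5; its sloping mouth rises from z 130 at x 0 to z 180 at x 100.
- flap_hinge (a point): Middle of the flap's hinge line (along the box's y): x 100, y 0, z 180 mm in the box's frame. The flap is a stiff blue plate 108 long, 108 wide, 4 thick, white stripe near its free edge. Shut, it slopes from the hinge down to the ledge at 0.46 rad (27 deg). A fingertip kept 10 mm over ledge height and moved forward wedges it down ahead of itself.
- flap (a joint): Flap angle, rad: 0 shut, grows as it is pushed down or forward and swings into the box, free edge first; plumb at 1.1 (free edge then at z 72 mm), stop at 1.45. A spring shuts it when let go: about 0.08 N m when shut, 0.2 N m when plumb (under 1 N at its free edge when shut, about 5 N when pushed 40 mm below the hinge).
- used_center (a point): Centre of the used ink cartridge: loose black block, red label on top, 40 long (x) x 28 wide (y) x 24 mm high, 30 to 55 g. It lies flat on the ledge, centre 12 mm above it and 36 to 48 mm before the ledge's edge, up to 20 mm off the middle line, turned up to 0.25 rad from the box's x. z up.
- fresh_center (a point): Centre of the fresh cartridge: like the used one but white with a yellow label and an orange cap, 45 x 30 x 26 mm high, standing on the desk beside the box. To be left alone.
- stapler_center (a point): Middle of the red and black stapler, 130 x 34 x 56 mm high, on the desk beside the box; the point is 28 mm above the desk. To be left alone.
- pencup_center (a point): Middle of the black pen cup, 76 mm in diameter, 85 mm high, with pens up to 120 mm high, on the desk beside the box; the point is 42 mm above the desk. To be left alone.
Things that resemble listed ones, but are neither listed nor needed, are in the scene too. There is more than one size of the part that bears used_center; the job needs the larger.

How it is judged:
By the outcome, as a careful person would: the job done as asked, in the order asked, and still so for the second after the job is handed in, with the robot touching nothing.
It also fails if it takes over 32 s, if anything falls off the work surface, if the arm or the gripper's body presses on something with over 40 N, if the wrist force passes 120 N, or if a joint passes its speed limit or range.

## Working session

There is one attempt and no reset: what is moved stays moved. The work goes in short steps, Python scripts to look and compute and a shell command to move; the robot and the scene stay as the last step left them, time stands still between calls to the robot, and variables do not carry over. Pictures are saved under pics/ and viewed, at most 10 in all, crops included, and the job is handed in when it is done.

```bash
mkdir -p pics; python3 - <<'E'
from plant import state, optics, ticket, nets
import cv2, numpy as np
s=state();print(s['time'],s['tool_pos'],s['tool_rot'],s['gripper_width'])
ims=[]
for c in ['scene','top']:
    im=optics.grab_frame(c); cv2.imwrite(f'pics/{c}0.png',im[:,:,::-1]); 
    i=optics.camera_info(c);print(c,i)
    for n in ['bin','used_center','flap','fresh_center','stapler_center','pencup_center']:
        print(n,[(np.round(d['bbox']).tolist(),round(d['confidence'],2)) for d in nets.boxes_of(c,n)][:4])
E
```

```text
0.0 [ 0.19812568 -0.59209125  0.23003412] [-1.05145909e-03  9.87004898e-01  1.60686725e-01 -4.49236021e-05] 0.9909757971069547
scene {'fx': 385.5597551828545, 'fy': 385.5597551828545, 'cx': 253.98069987500992, 'cy': 189.7017751499393, 'R': array([[ 0.87693702,  0.48026685,  0.01803364],
       [ 0.33127205, -0.57684523, -0.74666485],
       [-0.34819576,  0.66075209, -0.66495593]]), 't': array([-0.50326808, -0.08879852,  0.93166041])}
bin [([186.0, 226.0, 150.0, 188.0], 0.57)]
used_center [([167.0, 224.0, 24.0, 33.0], 0.91), ([191.0, 353.0, 16.0, 27.0], 0.75)]
flap [([207.0, 181.0, 84.0, 72.0], 0.87), ([301.0, 251.0, 18.0, 25.0], 0.53)]
fresh_center []
stapler_center [([106.0, 236.0, 27.0, 71.0], 0.8)]
pencup_center [([270.0, 298.0, 45.0, 77.0], 0.77), ([106.0, 237.0, 29.0, 72.0], 0.35)]
top {'fx': 395.54184393757635, 'fy': 395.54184393757635, 'cx': 246.1885843839819, 'cy': 195.7384168743539, 'R': array([[-1.63111463e-02, -9.99864144e-01, -2.37480132e-03],
       [-9.95837008e-01,  1.64583887e-02, -8.96536409e-02],
       [ 8.96805464e-02,  9.02561383e-04, -9.95970173e-01]]), 't': array([-0.00236879,  0.54691319,  0.86620279])}
bin [([281.0, 217.0, 121.0, 70.0], 0.74)]
used_center [([313.0, 215.0, 20.0, 24.0], 0.65), ([344.0, 173.0, 16.0, 12.0], 0.45)]
flap [([262.0, 215.0, 49.0, 59.0], 0.93)]
fresh_center [([233.0, 151.0, 18.0, 25.0], 0.74), ([295.0, 142.0, 42.0, 38.0], 0.33)]
stapler_center [([306.0, 290.0, 48.0, 54.0], 0.56)]
pencup_center [([296.0, 142.0, 36.0, 39.0], 0.85)]
```

```bash
python3 - <<'E'
import cv2, numpy as np
a=cv2.imread('pics/scene0.png')[100:384,60:360];b=cv2.imread('pics/top0.png')[110:330,190:390]
a=cv2.resize(a,None,fx=1.33,fy=1.33*1.0);b=cv2.resize(b,None,fx=2,fy=2)
c=np.zeros((600,800,3),np.uint8);c[:a.shape[0],:a.shape[1]]=a[:, :];c[:b.shape[0],400:]=b
cv2.imwrite('pics/c0.png',c)
E
```

```text
(no output)
```

View pics/c0.png

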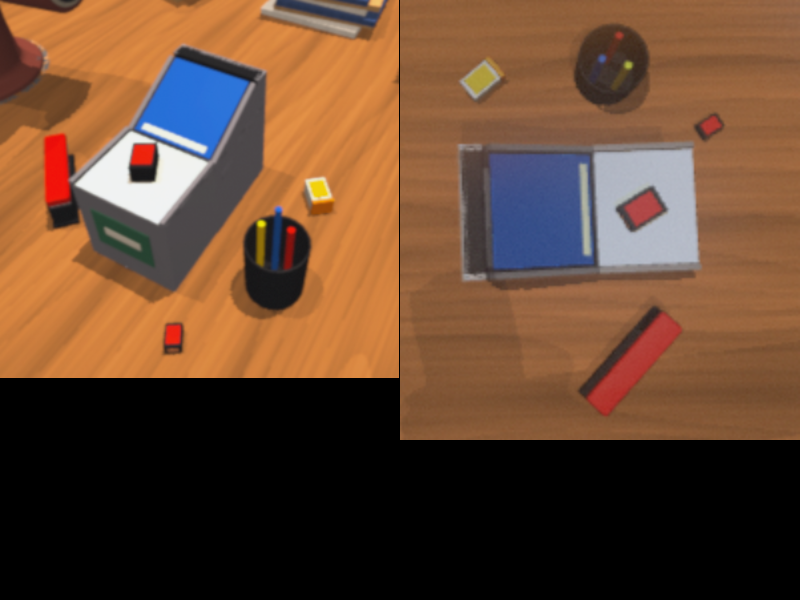

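The scene view shows the box with the used cartridge on its white ledge, near picture pixel (144,160). In the top view it is at (641,208), and posting runs to the left, which is about world +y. The small red look-alike on the desk isn't needed. Next I'll measure the ledge and the label.

```bash
cat > h.py <<'E'
import numpy as np, cv2
from plant import state, optics, nets
def back(i,uv,z):
    uv=np.atleast_2d(uv); d=np.c_[(uv[:,0]-i['cx'])/i['fx'],(uv[:,1]-i['cy'])/i['fy'],np.ones(len(uv))]@i['R']
    o=-i['R'].T@i['t']; return o+d*((z-o[2])/d[:,2])[:,None]
def proj(i,X):
    c=np.atleast_2d(X)@i['R'].T+i['t']; return np.c_[i['fx']*c[:,0]/c[:,2]+i['cx'],i['fy']*c[:,1]/c[:,2]+i['cy']]
def big(m):
    n,l,s,_=cv2.connectedComponentsWithStats(m.astype(np.uint8)); return l==1+np.argmax(s[1:,4])
def rect(i,m,z):
    v,u=np.nonzero(m); P=back(i,np.c_[u,v],z)[:,:2]; r=cv2.minAreaRect((P*1000).astype(np.float32)); return r,cv2.boxPoints(r)
E
python3 - <<'E'
from h import *
for c,bb in [('top',(313,215,28,28)),('scene',(167,224,30,36))]:
    im=cv2.imread(f'pics/{c}0.png'); hsv=cv2.cvtColor(im,cv2.COLOR_BGR2HSV); i=optics.camera_info(c)
    h,s,v=cv2.split(hsv)
    w=big((s<45)&(v>150)); r,b=rect(i,w,.130); print(c,'ledge',r,b.round().tolist())
    box=np.zeros(w.shape,bool); x,y,W,H=bb; box[y-H//2:y+H//2,x-W//2:x+W//2]=1
    m=big(((h<10)|(h>170))&(s>120)&(v>80)&box); r,b=rect(i,m,.154); print('label',r,b.round().tolist())
    m=big((h>100)&(h<130)&(s>120)&(v>60)); vv,uu=np.nonzero(m)
    r=cv2.minAreaRect(np.c_[uu,vv].astype(np.float32)); print('blue px',r)
E
```

```text
top ledge ((754.1937866210938, -452.3612365722656), (205.5312042236328, 275.6097106933594), 22.66033172607422) [[606.0, -365.0], [712.0, -619.0], [902.0, -540.0], [796.0, -286.0]]
label ((498.5268859863281, -135.296875), (20.575830459594727, 29.988906860351562), 32.465335845947266) [[482.0, -128.0], [498.0, -153.0], [515.0, -142.0], [499.0, -117.0]]
blue px ((260.24481201171875, 215.66207885742188), (54.082984924316406, 49.62010955810547), 86.633544921875)
scene ledge ((764.4412841796875, 652.64208984375), (226.802001953125, 269.18792724609375), 8.538973808288574) [[632.0, 769.0], [672.0, 503.0], [897.0, 536.0], [857.0, 803.0]]
label ((498.541748046875, -133.6630401611328), (24.46858787536621, 33.07630920410156), 30.552902221679688) [[480.0, -126.0], [496.0, -154.0], [517.0, -142.0], [501.0, -113.0]]
blue px ((203.90000915527344, 178.70001220703125), (61.26826095581055, 71.10696411132812), 26.56505012512207)
```

```bash
python3 - <<'E'
from h import *
from scipy.optimize import least_squares
obs=[]
for c,(x0,x1,y0,y1) in [('top',(230,345,175,255)),('scene',(100,270,130,290))]:
    im=cv2.imread(f'pics/{c}0.png'); hsv=cv2.cvtColor(im,cv2.COLOR_BGR2HSV); i=optics.camera_info(c)
    h,s,v=cv2.split(hsv); R=np.zeros(h.shape,bool); R[y0:y1,x0:x1]=1
    w=big((s<45)&(v>140)&R); r,b=rect(i,w,.130); print(c,'ledge',np.round(r[0]),np.round(r[1]),r[2],b.round().tolist())
    bl=big((h>100)&(h<130)&(s>120)&(v>60)&R)
    # flap quad in image
    hull=cv2.convexHull(np.argwhere(bl)[:,::-1].astype(np.int32)); q=cv2.approxPolyDP(hull,5,True)[:,0]; print('flap px',q.tolist())
E
```

```text
top ledge [ 498. -142.] [118.  98.] 1.3497588634490967 [[438.0, -94.0], [440.0, -193.0], [558.0, -190.0], [556.0, -91.0]]
flap px [[286, 241], [237, 243], [236, 198], [283, 189]]
scene ledge [500. -63.] [119. 255.] 1.2743315696716309 [[438.0, 63.0], [443.0, -192.0], [562.0, -189.0], [556.0, 66.0]]
flap px [[247, 161], [217, 219], [161, 196], [193, 142]]
```

```bash
cat >> h.py <<'E'
from scipy.spatial.transform import Rotation as Ro
E0=np.array([.497,-.092]); YAW=np.deg2rad(91.3)
D=np.array([np.cos(YAW),np.sin(YAW)]); L=np.array([-D[1],D[0]])
def W(x,y,z): return np.r_[E0+D*x/1000+L*y/1000,z/1000]
def rows(target_mm):
    s=state(); w,a,b,c=s['tool_rot']; R=Ro.from_quat([a,b,c,w]); d=R.inv().apply(W(*target_mm)-s['tool_pos'])
    ty=R.as_matrix()[:,1]; 
    G=np.array([[0,0,0]]) ; y=np.r_[-D,0]; z=np.array([0,0,-1.]); x=np.cross(y,z)
    rv=(R.inv()*Ro.from_matrix(np.c_[x,y,z])).as_rotvec()
    print('t',s['time'],'tcp',s['tool_pos'].round(4),'F',np.round(s['contact_force'],1),'shift',(d/.8).round(4),'turn',(rv/1.5).round(4))
E
python3 - <<'E'
from h import *
rows((-30,1.5,231))
i=optics.camera_info('scene');print(back(i,[[75,150],[60,110]],0)); print(proj(i,[[0,0,0],[0,0,.3]]))
E
```

```text
t 0.7 tcp [ 0.1983 -0.5927  0.2313] F [0.4 0.1 0.5] shift [ 5.398e-01 -4.399e-01  4.000e-04] turn [ 1.e-04 -0.e+00  2.e-01]
[[ 0.05096585  0.04361664  0.        ]
 [-0.13305615  0.15738757  0.        ]]
[[ 45.707476   152.95326117]
 [ -8.18935763  24.98359181]]
```

View pics/scene0.png

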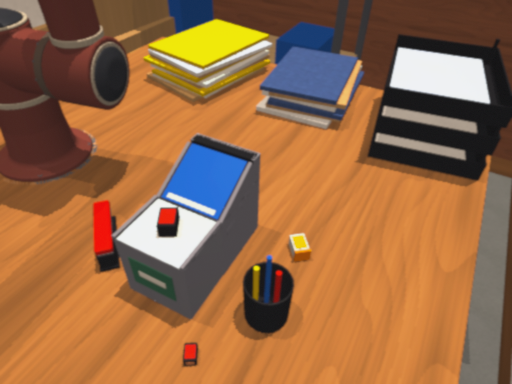

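The maroon object is the robot's own base, so the path is clear. I'll move above the ledge.

```bash
python3 -m inch '[{"dx":0.54,"dy":-0.44,"rz":0.2},{"dx":0.54,"dy":-0.44,"rz":0.2},{"dx":0.54,"dy":-0.44,"rz":0.2},{"dx":0.54,"dy":-0.44,"rz":0.2},{"dx":0.54,"dy":-0.44,"rz":0.2}]' 1
python3 -c "
from h import *
rows((-30,1.5,231))"
```

```text
t 0.7 tcp [ 0.1983 -0.5927  0.2313] F [0.4 0.1 0.5] shift [ 5.398e-01 -4.399e-01  4.000e-04] turn [ 1.e-04 -0.e+00  2.e-01]validation failed for argument at $[0]...
```

```bash
python3 -m inch '[{"dx":0.54,"dy":-0.44,"dz":0,"rx":0,"ry":0,"rz":0.2},{"dx":0.54,"dy":-0.44,"dz":0,"rx":0,"ry":0,"rz":0.2},{"dx":0.54,"dy":-0.44,"dz":0,"rx":0,"ry":0,"rz":0.2},{"dx":0.54,"dy":-0.44,"dz":0,"rx":0,"ry":0,"rz":0.2},{"dx":0.54,"dy":-0.44,"dz":0,"rx":0,"ry":0,"rz":0.2}]' 1
python3 -c "
from h import *
rows((-30,1.5,231))"
```

```text
time: 1.2
tool_pos: [0.3327, -0.3798, 0.2315]
tool_rot: [0.0, 1.0, 0.011, 0.0]
contact_force: [0.5, -0.5, -0.4]
gripper_width: 0.999
grasp_force: 0.0
t 1.2 tcp [ 0.3327 -0.3798  0.2315] F [ 0.5 -0.5 -0.4] shift [ 0.2115 -0.3176  0.0006] turn [ 0.0004 -0.0004 -0.0003]
```

```bash
python3 -m inch '[{"dx":0.211,"dy":-0.317,"dz":0,"rx":0,"ry":0,"rz":0},{"dx":0.211,"dy":-0.317,"dz":0,"rx":0,"ry":0,"rz":0},{"dx":0.211,"dy":-0.317,"dz":0,"rx":0,"ry":0,"rz":0},{"dx":0.211,"dy":-0.317,"dz":0,"rx":0,"ry":0,"rz":0},{"dx":0.211,"dy":-0.317,"dz":0,"rx":0,"ry":0,"rz":0}]'
python3 -m inch '[{"dx":0.05,"dy":-0.07,"dz":0,"rx":0,"ry":0,"rz":0},{"dx":0.05,"dy":-0.07,"dz":0,"rx":0,"ry":0,"rz":0},{"dx":0.05,"dy":-0.07,"dz":0,"rx":0,"ry":0,"rz":0}]' >/dev/null
python3 - <<'E'
from h import *
rows((-30,1.5,231))
i=optics.camera_info('wrist'); im=optics.grab_frame('wrist'); cv2.imwrite('pics/w1.png',im[:,:,::-1])
for P in [(0,0,130),(0,57,130),(0,-57,130),(-100,0,130),(-42,0,154)]: print(P,proj(i,W(*P)).round())
for d in nets.boxes_of('wrist','used_center'): print(d)
E
```

```text
time: 1.7
tool_pos: [0.4665, -0.1684, 0.2318]
tool_rot: [0.0, 1.0, 0.011, 0.001]
contact_force: [-0.1, 0.3, 0.3]
gripper_width: 1.002
grasp_force: 0.0
t 2.0 tcp [ 0.5054 -0.1111  0.2314] F [-0.1 -0.5 -0.5] shift [-0.0119  0.0133  0.0005] turn [-0.0002 -0.0001  0.003 ]
(0, 0, 130) [[241. 207.]]
(0, 57, 130) [[242. 264.]]
(0, -57, 130) [[240. 142.]]
(-100, 0, 130) [[355. 207.]]
(-42, 0, 154) [[292. 217.]]
{'bbox': [291.7, 208.3, 62.4, 54.5], 'confidence': 0.91}
{'bbox': [369.6, 91.6, 27.2, 24.7], 'confidence': 0.57}
```

View pics/w1.png

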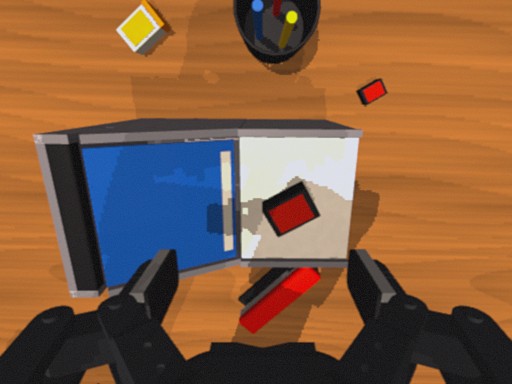

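The wrist view shows the ledge's edge at column 239 and the used cartridge's label at (292,214). The cartridge really is turned by about 30°. I'll measure it from here.

```bash
python3 - <<'E'
from h import *
im=cv2.imread('pics/w1.png'); h,s,v=cv2.split(cv2.cvtColor(im,cv2.COLOR_BGR2HSV)); i=optics.camera_info('wrist')
R=np.zeros(h.shape,bool); R[175:240,255:325]=1
def bf(P): q=np.atleast_2d(P)[:,:2]-E0; return (np.c_[q@D,q@L]*1000).round(1).tolist()
m=big(((h<10)|(h>170))&(s>120)&(v>80)&R); r,b=rect(i,m,.154); print('label',r[1],r[2],bf(np.array([r[0]])/1000),bf(b/1000))
print('ledge', bf(back(i,[[240,137],[240,260],[357,137],[348,261],[239,200]],.130)))
print(bf(back(i,[[39,136],[85,293]],.18)))
E
```

```text
label (22.509273529052734, 30.46196174621582) 30.68317413330078 [[-43.7, -2.2]] [[-35.9, 15.1], [-62.5, 0.2], [-51.4, -19.4], [-24.9, -4.5]]
ledge [[-2.4, -59.7], [0.1, 54.2], [-98.0, -59.8], [-101.1, 55.0], [-0.4, -5.3]]
[[123.9, -66.1], [116.3, 53.8]]
```

```bash
python3 -m inch '[{"dx":-0.0107,"dy":0.0133,"dz":0.04,"rx":0,"ry":0,"rz":0.003},{"dx":-0.0107,"dy":0.0133,"dz":0.085,"rx":0,"ry":0,"rz":0.003},{"dx":-0.0107,"dy":0.0133,"dz":0.085,"rx":0,"ry":0,"rz":0.003},{"dx":-0.0107,"dy":0.0133,"dz":0.085,"rx":0,"ry":0,"rz":0.003}]'
python3 - <<'E'
from h import *
rows((-30,0.5,140))
im=optics.grab_frame('scene')[130:290,90:270,::-1]; a=cv2.resize(im,None,fx=3,fy=3,interpolation=cv2.INTER_CUBIC)
i=optics.camera_info('scene')
s=state()
for x in (12.5,-72.5):
  for dz in (0,13):
    p=(proj(i,np.r_[W(x,0,0)[:2],s['tool_pos'][2]+dz/1000])[0]-[90,130])*3; cv2.circle(a,tuple(int(k) for k in p),3,(0,255,0) if dz else (255,0,255),-1)
cv2.imwrite('pics/s2.png',a)
E
```

```text
time: 2.5
tool_pos: [0.4954, -0.125, 0.1633]
tool_rot: [-0.0, 1.0, 0.008, -0.001]
contact_force: [0.4, 0.1, 1.0]
gripper_width: 1.0
grasp_force: 0.0
t 2.5 tcp [ 0.4954 -0.125   0.1633] F [0.4 0.1 1. ] shift [ 0.0024 -0.0038  0.0291] turn [-0.0003  0.0009 -0.0041]
```

View pics/s2.png

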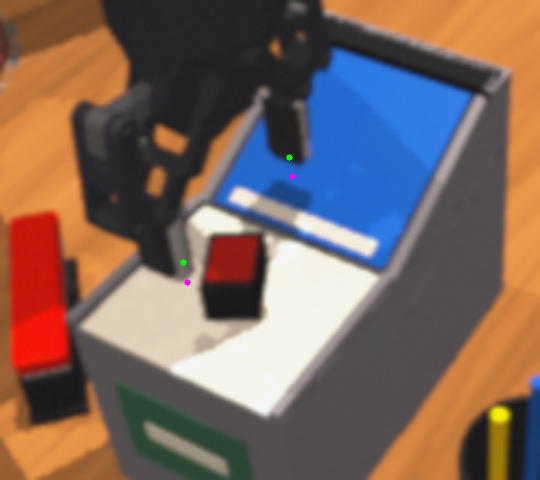

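The green markers, 13 mm above the TCP, match the open fingertips at (183,262) and (289,157). The tips are therefore 13 mm above the TCP, so I'll lower it to z 0.125, which puts them at 0.138.

```bash
python3 -m inch '[{"dx":0.0015,"dy":-0.001,"dz":0.024,"rx":0,"ry":0,"rz":-0.003},{"dx":0.0015,"dy":-0.001,"dz":0.048,"rx":0,"ry":0,"rz":-0.003},{"dx":0.0015,"dy":-0.001,"dz":0.048,"rx":0,"ry":0,"rz":-0.003},{"dx":0.0015,"dy":-0.001,"dz":0.048,"rx":0,"ry":0,"rz":-0.003}]'
python3 - <<'E'
from h import *
rows((-8,0.5,125))
a=cv2.resize(optics.grab_frame('scene')[130:290,90:270,::-1],None,fx=2,fy=2); b=cv2.resize(optics.grab_frame('wrist')[100:340,20:420,::-1],None,fx=1.1,fy=1.1)
c=np.zeros((320,800,3),np.uint8); c[:,:360]=a; c[:264,360:]=b; cv2.imwrite('pics/c3.png',c)
E
```

```text
time: 2.95
tool_pos: [0.4983, -0.1239, 0.1269]
tool_rot: [0.001, 1.0, 0.011, 0.001]
contact_force: [0.1, -0.9, 0.2]
gripper_width: 0.998
grasp_force: 0.0
t 2.95 tcp [ 0.4983 -0.1239  0.1269] F [ 0.1 -0.9  0.2] shift [-0.0013 -0.0299  0.0024] turn [ 0.0007 -0.0015 -0.0001]
```

View pics/c3.png

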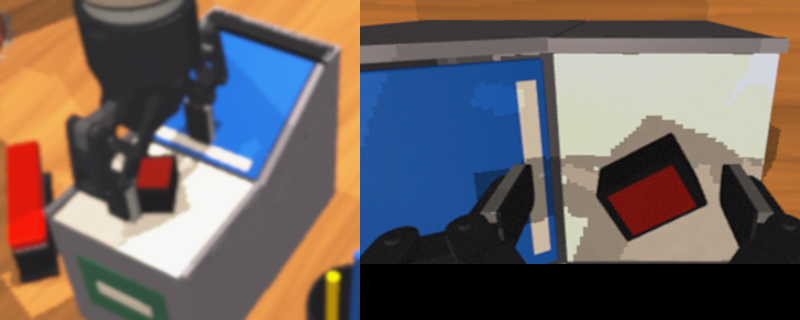

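The cartridge lies clear between the fingers, with the front finger over the flap's stripe and the rear finger behind the cartridge. Now I'll push forward slowly.

```bash
python3 -m inch '[{"dx":0,"dy":-0.006,"dz":0.001,"rx":0,"ry":0,"rz":0},{"dx":0,"dy":-0.012,"dz":0.002,"rx":0,"ry":0,"rz":0},{"dx":-0.001,"dy":-0.018,"dz":0.002,"rx":0,"ry":0,"rz":0},{"dx":-0.001,"dy":-0.024,"dz":0.002,"rx":0,"ry":0,"rz":0},{"dx":-0.001,"dy":-0.03,"dz":0.002,"rx":0,"ry":0,"rz":0}]'
python3 - <<'E'
from h import *
rows((20,0.5,125))
a=cv2.resize(optics.grab_frame('scene')[130:290,90:270,::-1],None,fx=2,fy=2); b=cv2.resize(optics.grab_frame('wrist')[100:340,20:420,::-1],None,fx=1.1,fy=1.1)
c=np.zeros((320,800,3),np.uint8); c[:,:360]=a; c[:264,360:]=b; cv2.imwrite('pics/c4.png',c)
E
```

```text
time: 3.55
tool_pos: [0.4959, -0.0991, 0.1234]
tool_rot: [0.0, 1.0, 0.012, 0.0]
contact_force: [-0.3, -2.5, 0.8]
gripper_width: 0.999
grasp_force: 0.9
t 3.55 tcp [ 0.4959 -0.0991  0.1234] F [-0.3 -2.5  0.8] shift [ 0.0009 -0.0338 -0.002 ] turn [ 0.0003 -0.0001  0.0002]
```

View pics/c4.png

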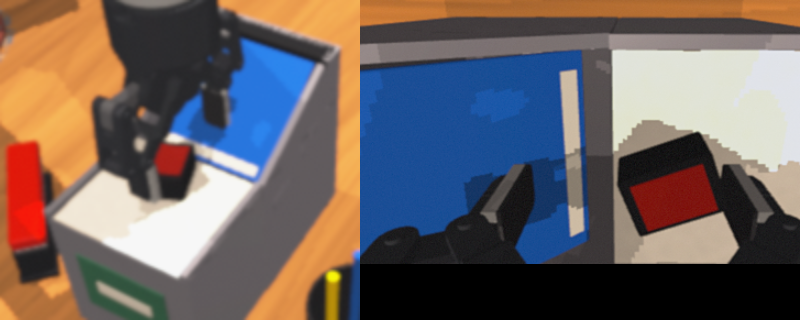

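The flap is opening and the cartridge is sliding forward and squaring up against the finger. I'll keep going.

```bash
python3 -m inch '[{"dx":0,"dy":-0.006,"dz":0,"rx":0,"ry":0,"rz":0},{"dx":0,"dy":-0.012,"dz":0,"rx":0,"ry":0,"rz":0},{"dx":0,"dy":-0.018,"dz":0,"rx":0,"ry":0,"rz":0},{"dx":0,"dy":-0.025,"dz":0,"rx":0,"ry":0,"rz":0},{"dx":0,"dy":-0.032,"dz":0,"rx":0,"ry":0,"rz":0}]'
python3 - <<'E'
from h import *
rows((36,0.5,124))
a=cv2.resize(optics.grab_frame('scene')[130:290,90:270,::-1],None,fx=2,fy=2); b=cv2.resize(optics.grab_frame('wrist')[100:340,20:420,::-1],None,fx=1.1,fy=1.1)
c=np.zeros((320,800,3),np.uint8); c[:,:360]=a; c[:264,360:]=b; cv2.imwrite('pics/c5.png',c)
E
```

```text
time: 4.15
tool_pos: [0.4953, -0.0736, 0.1233]
tool_rot: [0.0, 1.0, 0.011, -0.0]
contact_force: [-1.0, -3.0, 1.3]
gripper_width: 0.995
grasp_force: 1.6
t 4.15 tcp [ 0.4953 -0.0736  0.1233] F [-1.  -3.   1.3] shift [ 0.001  -0.0219 -0.0009] turn [0.0004 0.0001 0.    ]
```

View pics/c5.png

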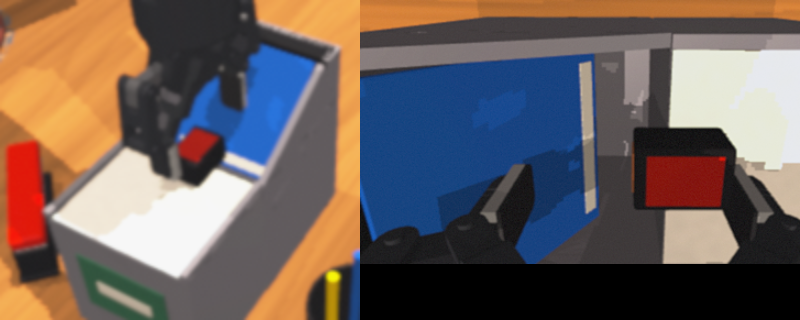

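```bash
python3 -m inch '[{"dx":0,"dy":-0.005,"dz":0,"rx":0,"ry":0,"rz":0},{"dx":0,"dy":-0.01,"dz":0,"rx":0,"ry":0,"rz":0},{"dx":0,"dy":-0.015,"dz":0,"rx":0,"ry":0,"rz":0},{"dx":0,"dy":-0.016,"dz":0,"rx":0,"ry":0,"rz":0}]'
python3 - <<'E'
from h import *
rows((36,0.5,124))
a=cv2.resize(optics.grab_frame('scene')[130:290,90:270,::-1],None,fx=2,fy=2); b=cv2.resize(optics.grab_frame('wrist')[100:340,20:420,::-1],None,fx=1.1,fy=1.1)
c=np.zeros((320,800,3),np.uint8); c[:,:360]=a; c[:264,360:]=b; cv2.imwrite('pics/c6.png',c)
E
```

```text
time: 4.65
tool_pos: [0.4949, -0.061, 0.123]
tool_rot: [0.0, 1.0, 0.012, -0.0]
contact_force: [1.2, -5.2, -1.3]
gripper_width: 1.0
grasp_force: 2.2
t 4.65 tcp [ 0.4949 -0.061   0.123 ] F [ 1.2 -5.2 -1.3] shift [ 0.0011 -0.0061 -0.0012] turn [0.0005 0.0002 0.0002]
```

View pics/c6.png

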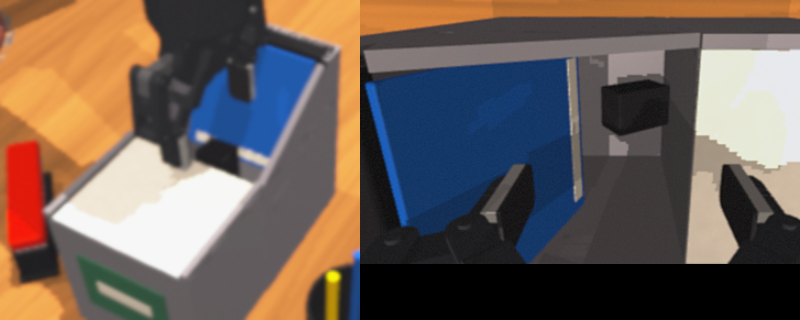

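The cartridge has dropped inside. I'll hold briefly, then draw back and up.

```bash
python3 -m inch '[{"dx":0,"dy":0,"dz":0,"rx":0,"ry":0,"rz":0},{"dx":0,"dy":0,"dz":0,"rx":0,"ry":0,"rz":0},{"dx":0,"dy":0,"dz":0,"rx":0,"ry":0,"rz":0},{"dx":0,"dy":0,"dz":0,"rx":0,"ry":0,"rz":0}]' | head -1
python3 -m inch '[{"dx":0,"dy":0.015,"dz":0,"rx":0,"ry":0,"rz":0},{"dx":0,"dy":0.03,"dz":0,"rx":0,"ry":0,"rz":0},{"dx":0,"dy":0.045,"dz":0,"rx":0,"ry":0,"rz":0},{"dx":0,"dy":0.06,"dz":0,"rx":0,"ry":0,"rz":0},{"dx":0,"dy":0.075,"dz":0,"rx":0,"ry":0,"rz":0}]'
python3 -m inch '[{"dx":0,"dy":0.01,"dz":-0.02,"rx":0,"ry":0,"rz":0},{"dx":0,"dy":0.01,"dz":-0.06,"rx":0,"ry":0,"rz":0},{"dx":0,"dy":0.03,"dz":-0.12,"rx":0,"ry":0,"rz":0},{"dx":0,"dy":0.06,"dz":-0.15,"rx":0,"ry":0,"rz":0},{"dx":0,"dy":0.06,"dz":-0.15,"rx":0,"ry":0,"rz":0}]'
python3 -m inch '[{"dx":0,"dy":0.05,"dz":-0.02,"rx":0,"ry":0,"rz":0},{"dx":0,"dy":0.1,"dz":-0.02,"rx":0,"ry":0,"rz":0},{"dx":0,"dy":0.1,"dz":-0.02,"rx":0,"ry":0,"rz":0},{"dx":0,"dy":0.1,"dz":-0.02,"rx":0,"ry":0,"rz":0}]'
python3 - <<'E'
from h import *
a=optics.grab_frame('scene')[60:384,60:360,::-1]; b=cv2.resize(optics.grab_frame('top')[110:330,190:390,::-1],None,fx=2,fy=2)
c=np.zeros((440,700,3),np.uint8); c[:324,:300]=a; c[:,300:]=b; cv2.imwrite('pics/c7.png',c)
E
```

```text
time: 5.15
time: 5.65
tool_pos: [0.4964, -0.122, 0.1233]
tool_rot: [-0.0, 1.0, 0.011, -0.0]
contact_force: [-0.7, 0.4, 1.3]
gripper_width: 0.998
grasp_force: 0.4
time: 6.15
tool_pos: [0.4998, -0.1723, 0.2502]
tool_rot: [0.003, 1.0, 0.01, 0.005]
contact_force: [0.7, -0.2, 1.0]
gripper_width: 0.998
grasp_force: 0.0
time: 6.55
tool_pos: [0.4988, -0.2489, 0.2583]
tool_rot: [-0.001, 1.0, 0.011, -0.001]
contact_force: [-0.3, 0.8, -0.6]
gripper_width: 0.996
grasp_force: 0.0
```

View pics/c7.png

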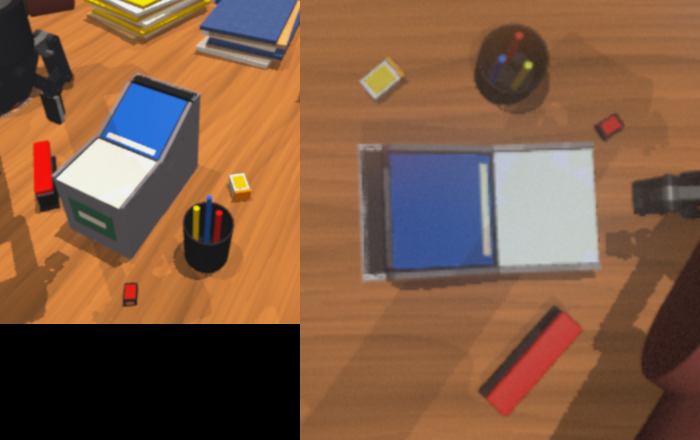

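The ledge is empty, the flap is shut, the other things stand where they were, and the robot is clear of everything.

```bash
python3 -c "
from plant import ticket; print(ticket.job_done())"
```

```text
the job is handed in; nothing more can be done
None
```

The used cartridge is inside the collection box, the flap has swung shut, nothing else was moved, and the job was handed in at about 6.7 s on the robot's clock.

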